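# Lay out two coats' trims on the clip board for sewing back

### The arm

A 6-joint arm with a two-finger parallel gripper is mounted at the origin on the work surface. World frame = base frame: x ahead of the robot, y to its left, z up, the work surface at z = 0. Lengths are in m, angles in degrees, forces in N, time in s.
With the tool pointing down it reaches from about 0.325 to 0.775 m from the base axis. Payload 5.5 kg.
Tool frame: the origin (TCP) lies at the centre of the arm's flange, where the gripper is bolted on; the fingertips stand 182 mm ahead of it and the grasp point (between the pads) lies 163 mm ahead of it; z points along the fingers, y is the line along which they close (so a half turn about z gives the same grasp; the last joint's range is limited). The gripper opens to 88 mm and grips with 3 to 60 N. Pads are 20 mm wide; open, the fingers measure 115 mm over their backs; the gripper's body (75 mm by 178 mm) begins 61 mm behind the grasp point.
Start: joints at [-75.441, 5.22, 70.514, -0, 104.267, -3.249], TCP at [0.183, -0.571, 0.405] pointing down, gripper open.
Joint ranges: [-164.24, 164.24], [-49.07, 125.15], [9.68, 141.18], [-86.29, 266.29], [3.28, 154.24], [-151.56, 151.56]. Speed limits (degrees/s): [147.25, 147.25, 172.46, 180, 180, 180].

### API

Orientations are given as [roll, pitch, yaw] about the fixed x, y, z axes, in that order (R = Rz(yaw) Ry(pitch) Rx(roll)).
In Python, from station import r gives the robot as it stands. The module is installed in compiled form; this text tells all that it offers. Calls block until the motion is done:
- r.reach(position, orientation): joint-space move of the TCP to a pose.
- r.servo_line(position, rotation=None, speed=0.15): straight line of the TCP; rotation=None keeps the orientation; speed is the mean speed in m/s.
- r.move_joints(angles): joint-space move.
- r.let_go() and r.grab(squeeze=None): open the fingers fully, or close them until they stop; squeeze is the grip in N (None keeps the last).
- r.wait(seconds).
- r.inverse_kinematics(position, orientation): joint angles nearest the present ones, or None.
- r.sense(): the state.
- r.snapshot(name): name is "side" or "top" or "wrist"; returns a dict with "frame" (400x640x3 uint8, red, green, blue), "fx", "fy", "cx", "cy" (pixels), "dist_coeffs" ([k1, k2, p1, p2, k3] as OpenCV has them; the pictures are not rectified), "R" (3x3) and "t" (3): a world point X has camera coordinates R X + t. Camera axes: x right, y down, z forward; pixel columns grow to the right and rows downward; lengths in m; the calibration is good to about 2 mm. A picture is of the moment at which its call begins. There is no depth.
A pose or a line that the arm cannot do raises r.IKError and nothing moves.
- r.hand_in(): hands the job in; it is judged then, once.
The state is a dict: "clock": time; "joints": joint angles; "joint_vel": joint speeds; "joint_torque": joint torques, N m; "tcp_pos": TCP position; "orientation": TCP orientation; "contact_force": force on the tool from outside, world axes, zero at the start; "torque": the same for the moment, N m; "opening": finger opening in m; "gripper_force": force on a finger pad.
Only numpy, scipy, OpenCV 4.12 (cv2) and the standard library are available. Lean on these libraries where they do the work, as an engineer would, in place of code of your own. Each camera call takes 0.05 s, during which the arm holds its last target. There are 200 camera calls.

### The job

Two coats' trimmings are to be sewn back on: lay them out on the clip board in a row across its middle (midway between its near and far edges), with the antler toggle lying crosswise, parallel to the clip, straight in front of the square buckle, the big brown coat button straight in front of the round buckle with the small cream backing button centred on top of it, and the thread spool standing upright in the middle of the board between them. Lay the button gauge flat on the board midway between the spool and the near edge, centred in front of the spool and parallel to that edge. The buckle tells which coat a trim belongs to, so look which side each is on, and leave the jar and the pin dish where they are.

Things in the scene. Friction and masses are not known exactly. Their poses are not given: they have to be found in the camera images.
- toggle_center (a point): Chunky antler coat toggle, tan with darker streaks, loose, lying on its flat back: 58 mm long (its x axis), 20 mm wide, 18 mm high. Point at its centre, 9 mm above whatever it lies on.
- coat_button_center (a point): Big dark brown horn coat button with a lighter ring, loose, lying flat: round disc 40 mm in diameter, 8 mm thick, flat top. Point at its centre, 4 mm above what it lies on; z axis up.
- backing_button_center (a point): Small cream bone backing button, loose, lying flat: round disc 22 mm in diameter, 6 mm thick. Point at its centre, 3 mm above what it lies on; z axis up.
- spool_center (a point): Walnut spool wound with green thread, loose, standing upright: 48 mm high, wooden end flanges 36 mm in diameter, thread 33 mm in diameter. Point at its centre, 24 mm above what it stands on; z axis up along the spool.
- gauge_center (a point): Tarnished steel button gauge, loose, lying flat: bar 130 mm long (its x axis), 16 mm wide, 5 mm thick. From 30 to 65 mm towards +x it has a slider with a brass screw (13 mm high in all) and two small jaws reaching 23 mm from the bar's centre line to +y; the rest is plain: hold it across the middle. Point at the bar's middle, 2.5 mm above what it lies on; z axis up.
- board: Pale grey-green landscape clip board, fixed flat on the cart top: 220 mm near to far (its x, pointing away from the robot), 270 mm wide (its y, pointing left), 4 mm thick. Origin at the middle of its underside; near edge at x = -110 mm. The steel spring clip along the far edge (x over 78 mm) stands up to 33 mm high and pinches two black buckles. May be turned up to 10 degrees.
- buckle_square: Matte black plastic buckle with a square frame, 42 mm (x, along the board's x axis) by 46 mm, 6 mm thick, held fast on the board under the clip, about 80 mm to one side of the board's centre line, left or right. Origin under its centre, on the board's top, 67 mm from the board's middle towards the clip; axes parallel to the board's.
- buckle_round: Matte black plastic buckle with a round frame, 44 mm in diameter, 6 mm thick, held fast on the board under the clip, about 80 mm from the centre line on the other side from the square one. Origin under its centre, on the board's top, 67 mm from the board's middle towards the clip; axes parallel to the board's.
- jar: Blue glass jar of coat buttons with an aluminium lid, 64 mm in diameter, 76 mm high, loose; a bystander. Origin under its centre.
- pin_dish: Round orange magnetic pin dish, 90 mm in diameter, 20 mm high, loose; a bystander. Origin under its centre.

How it is judged:
By the outcome, as a careful person would: the job done as asked, in the order asked, and still so for the second after the job is handed in, with the robot touching nothing.
It also fails if it takes over 123 s, if anything falls off the work surface, if the arm or the gripper's body presses on something with over 40 N, if the wrist force passes 120 N, or if a joint passes its speed limit or range.

## Working session

There is one attempt and no reset: what is moved stays moved. The work goes in short steps, each a Python script; the robot and the scene stay as the last script left them, time stands still between calls to the robot, and variables do not carry over. Pictures are saved under pics/ and viewed, at most 14 in all, crops included, and the job is handed in when it is done.

```bash
mkdir -p pics; python3 - <<'E'
from station import r
import cv2
for n in ("top","side"):
    s=r.snapshot(n); cv2.imwrite(f"pics/{n}0.png",s["frame"][:,:,::-1])
    print(n,s["fx"],s["fy"],s["cx"],s["cy"],s["dist_coeffs"],s["R"],s["t"])
print(r.sense())
E
```

```text
top 510.1833949484167 510.1833949484167 322.5356116157692 198.9934279501511 [0.05059294 0.         0.         0.         0.        ] [[ 0.00895915 -0.99995869 -0.00153662]
 [-0.99029834 -0.00865948 -0.13868746]
 [ 0.13866843  0.00276423 -0.99033501]] [-0.00821827  0.53848934  1.38475253]
side 472.0785902057322 472.0785902057322 319.0710926516514 195.97959599340388 [-0.1014967  0.         0.         0.         0.       ] [[-0.90242632 -0.43025511  0.02252297]
 [-0.30449485  0.59992457 -0.73984688]
 [ 0.30481081 -0.67451542 -0.67239818]] [0.51344249 0.20054235 0.90794497]
{'clock': 0.1, 'joints': array([-7.54405091e+01,  5.25688322e+00,  7.05745055e+01,  7.98369159e-04,
        1.04266290e+02, -3.25109523e+00]), 'joint_vel': array([ 0.06263422, -0.02285668, -0.06314454, -0.01860517, -0.00702756,
        0.08791454]), 'joint_torque': array([ 2.71871111e-03, -4.47858381e+01, -4.07570350e+01,  7.00338325e-02,
        2.84232572e-02, -1.15225630e-04]), 'tcp_pos': array([ 0.1835106 , -0.57129592,  0.40364433]), 'orientation': array([-1.79902522e+02, -6.31238921e-03,  1.78107768e+01]), 'contact_force': array([0.81521016, 0.16374891, 0.54448129]), 'torque': array([-0.01057565,  0.04883797, -0.01219066]), 'gripper_force': 0.0, 'opening': 0.08790506093294564}
```

View pics/top0.png

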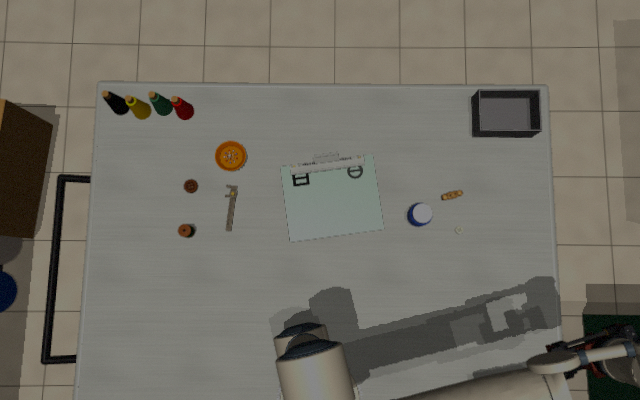

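View pics/side0.png

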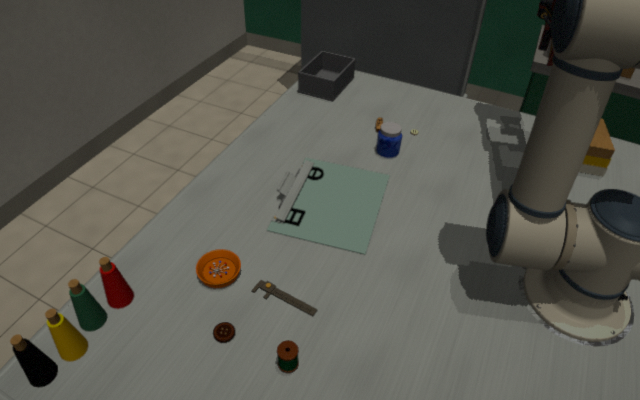

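```bash
cat > h.py <<'E'
from station import r
import cv2, numpy as np
def px2w(s,pts,z):
    K=np.array([[s["fx"],0,s["cx"]],[0,s["fy"],s["cy"]],[0,0,1]])
    u=cv2.undistortPoints(np.array(pts,float).reshape(-1,1,2),K,np.array(s["dist_coeffs"])).reshape(-1,2)
    R=np.array(s["R"]);t=np.array(s["t"]);c=-R.T@t
    d=np.c_[u,np.ones(len(u))]@R
    return c+d*((np.broadcast_to(z,len(u))-c[2])/d[:,2])[:,None]
def w2px(s,X):
    K=np.array([[s["fx"],0,s["cx"]],[0,s["fy"],s["cy"]],[0,0,1]])
    return cv2.projectPoints(np.array(X,float).reshape(-1,1,3),cv2.Rodrigues(np.array(s["R"]))[0],np.array(s["t"]),K,np.array(s["dist_coeffs"]))[0].reshape(-1,2)
import pickle
def snap(n,f):
    s=r.snapshot(n); cv2.imwrite(f"pics/{f}.png",s["frame"][:,:,::-1]); pickle.dump(s,open(f"pics/{f}.pkl","wb")); return s
def load(f): return pickle.load(open(f"pics/{f}.pkl","rb"))
E
python3 - <<'E'
from h import *
np.set_printoptions(precision=4,suppress=True)
s=snap("top","top1")
n="spool button gauge toggle cream board sq rnd jar dish".split()
w=px2w(s,[(186,231),(191,186),(231,208),(452,195),(459,230),(332,198),(301,179),(355,172),(420,214),(231,156)],[.04,.008,.003,.01,.006,.004,.008,.008,.07,.02])
for a,b in zip(n,w): print(a,b)
r.reach([.44,-.28,.40],[180,0,0]); snap("wrist","wR"); 
r.reach([.47,0.0,.42],[180,0,0]); snap("wrist","wB")
r.reach([.44,.27,.40],[180,0,0]); s=snap("wrist","wL"); print(s["fx"],s["R"],s["t"],r.sense()["tcp_pos"],r.sense()["clock"])
E
```

```text
spool [0.4461 0.3711 0.04  ]
button [0.5768 0.3715 0.008 ]
gauge [0.5152 0.2568 0.003 ]
toggle [ 0.557  -0.3703  0.01  ]
cream [ 0.4582 -0.3882  0.006 ]
board [ 0.5463 -0.0303  0.004 ]
sq [0.5999 0.0588 0.008 ]
rnd [ 0.6216 -0.0957  0.008 ]
jar [ 0.4953 -0.2677  0.07  ]
dish [0.6625 0.2587 0.02  ]
344.1923877100469 [[-0.0024 -1.      0.0005]
 [-0.9604  0.0024  0.2787]
 [-0.2787  0.0002 -0.9604]] [0.27   0.3897 0.5087] [0.4406 0.2688 0.4002] 3.8917
```

View pics/wR.png

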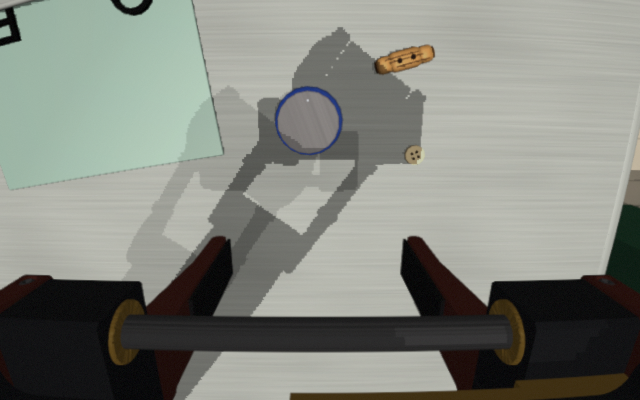

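View pics/wB.png

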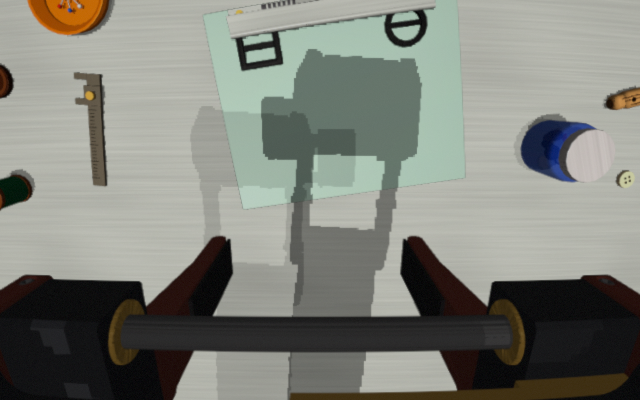

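View pics/wL.png

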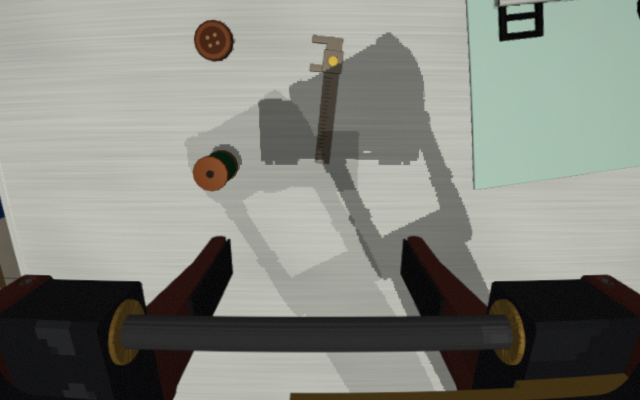

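```bash
python3 - <<'E'
from h import *
np.set_printoptions(precision=4,suppress=True)
def seg(f,x0,x1,y0,y1,cond):
    s=load(f); im=cv2.cvtColor(s["frame"],cv2.COLOR_RGB2HSV).astype(int)[y0:y1,x0:x1]
    m=cond(im[...,0],im[...,1],im[...,2]).astype(np.uint8)
    n,l,st,c=cv2.connectedComponentsWithStats(m); k=1+st[1:,4].argmax()
    p=np.argwhere(l==k)[:,::-1]+[x0,y0]
    return s,p.astype(np.float32)
def show(nm,s,p,z):
    if len(p)<5: print(nm,"none");return
    rc=cv2.minAreaRect(p); e=cv2.fitEllipse(cv2.convexHull(p)); 
    print(nm,len(p),"mean",p.mean(0),"rect",rc,"ell",e[0],e[1],"W",px2w(s,[p.mean(0),rc[0],e[0]],z)[:,:2].ravel())
    return rc
S=lambda t:(lambda h,s,v:s>t)
show("toggle",*(a:=seg("wR",365,445,35,85,S(90))),.009); rc=cv2.minAreaRect(a[1]); print(px2w(a[0],cv2.boxPoints(rc),.009)[:,:2])
show("cream",*seg("wR",400,430,140,170,S(45)),.006)
show("cream2",*seg("wB",610,640,165,195,S(45)),.006)
show("button",*seg("wL",190,240,15,65,S(90)),.008)
show("spooltop",*seg("wL",185,235,150,195,lambda h,s,v:(s>90)&((h<15)|(h>170))),.048)
show("gauge",*(a:=seg("wL",300,350,25,170,S(45))),.003)
show("gaugebar",*(a:=seg("wL",305,345,80,170,S(45))),.005); rc=cv2.minAreaRect(a[1]); print(px2w(a[0],cv2.boxPoints(rc),.005)[:,:2])
sB=load("wB")
show("gaugeB",*(a:=seg("wB",88,115,110,192,S(45))),.005);rc=cv2.minAreaRect(a[1]); print(px2w(a[0],cv2.boxPoints(rc),.005)[:,:2])
# board
s,p=seg("wB",180,490,0,230,lambda h,s,v:(h>60)&(h<95)&(s>18)&(v>60))
mask=np.zeros((400,640),np.uint8); mask[p[:,1].astype(int),p[:,0].astype(int)]=1
def line(pts):
    P=px2w(s,pts,.004)[:,:2]; return cv2.fitLine(P.astype(np.float32),cv2.DIST_HUBER,0,.01,.01).ravel()
near=line([(x,np.nonzero(mask[:,x])[0].max()+.5) for x in range(255,455,4)])
left=line([(np.nonzero(mask[y])[0].min()-.5,y) for y in range(25,200,4)])
right=line([(np.nonzero(mask[y])[0].max()+.5,y) for y in range(15,168,4)])
for n_,L in zip("near left right".split(),(near,left,right)): print(n_,L,np.degrees(np.arctan2(L[1],L[0])))
def X(A,B):
    t=np.linalg.solve(np.c_[A[:2],-B[:2]],B[2:]-A[2:]); return A[2:]+t[0]*A[:2]
nl,nr=X(near,left),X(near,right); print(nl,nr,np.linalg.norm(nl-nr))
y=(nl-nr)/np.linalg.norm(nl-nr); x=np.array([y[1],-y[0]]); c=(nl+nr)/2+.11*x
print("board",c,"yaw",np.degrees(np.arctan2(x[1],x[0])))
B=np.c_[x,y]
for nm,x0,x1,y0,y1 in(("sq",230,290,25,80),("rnd",380,435,12,55)):
    s,p=seg("wB",x0,x1,y0,y1,lambda h,s,v:v<45); rc=cv2.minAreaRect(p);e=cv2.fitEllipse(cv2.convexHull(p))
    print(nm,len(p),rc,e, (px2w(s,[rc[0],e[0],p.mean(0)],.010)[:,:2]-c)@B)
E
```

```text
toggle 1041 mean [404.098   59.0711] rect ((404.25732421875, 58.9647331237793), (19.64677619934082, 60.67955017089844), 75.0685806274414) ell (404.3401184082031, 59.00611114501953) (20.838306427001953, 66.49488067626953) W [ 0.5585 -0.3701  0.5586 -0.3703  0.5586 -0.3703]
[[ 0.5599 -0.3377]
 [ 0.5756 -0.3967]
 [ 0.5575 -0.4032]
 [ 0.5415 -0.3436]]
cream 256 mean [412.7695 153.8438] rect ((413.0, 154.5), (19.0, 16.0), 90.0) ell (413.0777893066406, 154.02578735351562) (16.77870750427246, 19.919954299926758) W [ 0.4611 -0.3863  0.4604 -0.3866  0.4609 -0.3866]
cream2 223 mean [624.9597 178.5874] rect ((625.0, 178.5), (15.0, 16.0), 90.0) ell (624.971435546875, 178.62684631347656) (15.381285667419434, 17.76777458190918) W [ 0.4605 -0.3852  0.4606 -0.3852  0.4604 -0.3852]
button 1178 mean [213.1808  40.1155] rect ((213.5, 40.5), (39.0, 37.0), 90.0) ell (213.20387268066406, 40.13449478149414) (36.92384719848633, 40.24053955078125) W [0.5785 0.3726 0.5781 0.3723 0.5785 0.3726]
spooltop 961 mean [210.2362 173.026 ] rect ((210.25003051757812, 172.75001525878906), (35.35533905029297, 33.23401641
[... 1152 characters left out ...]
t [0.9896 0.1442 0.5586 0.1079] 8.289889
right [ 0.9896  0.1441  0.5577 -0.1635] 8.28659
[0.4218 0.088 ] [ 0.4604 -0.1777] 0.26846206
board [ 0.5499 -0.029 ] yaw 8.270904
sq 628 ((259.16217041015625, 50.47296905517578), (31.893404006958008, 41.26414489746094), 80.53767395019531) ((259.24957275390625, 50.529659271240234), (43.23829650878906, 66.43717956542969), 169.0518035888672) [[0.0619 0.0802]
 [0.0618 0.0801]
 [0.0597 0.0804]]
rnd 536 ((405.58233642578125, 29.07059097290039), (32.442623138427734, 40.57244873046875), 85.60128784179688) ((405.2716979980469, 25.53972625732422), (38.80958557128906, 42.05742645263672), 60.7890510559082) [[ 0.0609 -0.0756]
 [ 0.0644 -0.0756]
 [ 0.0611 -0.0755]]
```

```bash
cat >> h.py <<'E'
np.set_printoptions(precision=4,suppress=True)
TH=np.radians(8.27); C=np.array([.5499,-.029]); RB=np.array([[np.cos(TH),-np.sin(TH)],[np.sin(TH),np.cos(TH)]])
def b2w(p): return C+RB@np.array(p)
def w2b(p): return (np.asarray(p)[...,:2]-C)@RB
def rep(t):
    s=r.sense(); print(t,"clk %.1f"%s["clock"],s["tcp_pos"],"yaw %.1f"%s["orientation"][2],"open %.4f F %.1f"%(s["opening"],s["gripper_force"]),s["contact_force"])
def move(xy,yaw,tip,hover=.10):   # hover above then straight down; tip = fingertip height
    r.reach([*xy,.182+tip+hover],[180,0,yaw]); r.servo_line([*xy,.182+tip],speed=.2)
def pick(xy,yaw,tip,F,up=.10):
    move(xy,yaw,tip); rep("at"); r.grab(F); rep("grip"); p=r.sense()["tcp_pos"]
    r.servo_line([*xy,.182+tip+up],speed=.2); rep("lift")
def place(xy,yaw,tip,up=.10):
    move(xy,yaw,tip,up); r.wait(.2); rep("down"); r.let_go(); r.servo_line([*xy,.182+tip+up],speed=.2); rep("up")
E
python3 - <<'E'
from h import *
pick([.5585,-.370],105,.0085,20)
place(b2w([0,.080]),98.27,.0085+.0045)
pick([.5785,.3725],90,.0025,15)
place(b2w([0,-.0756]),8.27,.0025+.0045)
p=b2w([-.08,0]); r.reach([*p,.40],[180,0,8.27]); r.wait(.2); snap("wrist","c1"); rep("end")
E
```

```text
at clk 7.0 [ 0.5589 -0.3699  0.1916] yaw 105.0 open 0.0878 F 0.0 [1.1404 0.2125 0.3002]
grip clk 8.1 [ 0.5585 -0.37    0.1904] yaw 105.0 open 0.0192 F 20.0 [ 0.1968  0.6276 -0.5372]
lift clk 8.7 [ 0.5584 -0.3699  0.2893] yaw 105.0 open 0.0198 F 20.0 [ 0.0271 -0.2535  0.0507]
down clk 11.1 [0.5386 0.05   0.1956] yaw 98.2 open 0.0203 F 20.0 [ 0.3159 -0.1128 -0.81  ]
up clk 12.9 [0.5382 0.0502 0.2939] yaw 98.3 open 0.0876 F 0.0 [-0.695   0.2105  0.7605]
at clk 14.8 [0.5789 0.3715 0.1847] yaw 89.9 open 0.0880 F 0.0 [-0.6229  0.1706  0.6112]
grip clk 15.6 [0.5785 0.3725 0.1844] yaw 90.0 open 0.0396 F 15.0 [-1.452   0.9838 -0.4871]
lift clk 16.3 [0.5784 0.3724 0.2833] yaw 90.0 open 0.0395 F 15.0 [-0.2236  0.5387 -0.4039]
down clk 18.9 [ 0.561  -0.1037  0.1894] yaw 8.3 open 0.0394 F 15.0 [ 0.1852 -0.3258 -0.596 ]
up clk 20.4 [ 0.5606 -0.1038  0.2879] yaw 8.3 open 0.0879 F 0.0 [-0.5944 -0.0916 -0.523 ]
end clk 21.3 [ 0.4714 -0.041   0.3979] yaw 8.2 open 0.0874 F 0.0 [ 0.7739 -0.3509 -0.1117]
```

View pics/c1.png

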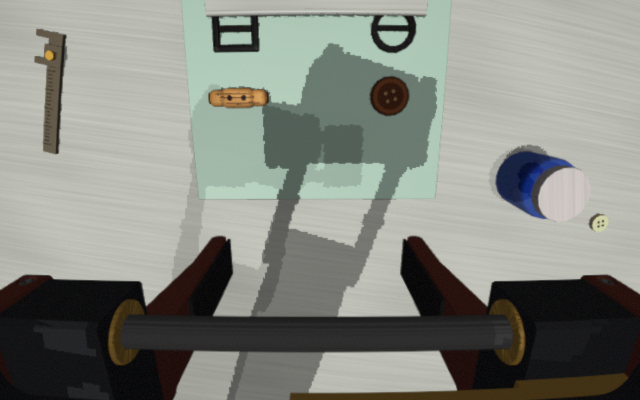

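c1: the toggle (239,97) lies in front of the square buckle (236,32), and the brown button (390,96) in front of the round one (394,31). Now I'll measure how they sit relative to the board.

```bash
cat >> h.py <<'E'
def seg(s,x0,x1,y0,y1,cond):
    im=cv2.cvtColor(s["frame"],cv2.COLOR_RGB2HSV).astype(int)[y0:y1,x0:x1]
    m=cond(im[...,0],im[...,1],im[...,2]).astype(np.uint8)
    n,l,st,c=cv2.connectedComponentsWithStats(m); k=1+st[1:,4].argmax()
    return (np.argwhere(l==k)[:,::-1]+[x0,y0]).astype(np.float32)
def line(s,pts):
    P=px2w(s,pts,.004)[:,:2]; return cv2.fitLine(P.astype(np.float32),cv2.DIST_HUBER,0,.01,.01).ravel()
def X(A,B):
    t=np.linalg.solve(np.c_[A[:2],-B[:2]],B[2:]-A[2:]); return A[2:]+t[0]*A[:2]
E
python3 - <<'E'
from h import *
s=load("c1")
p=seg(s,170,470,14,215,lambda h,s,v:(h>60)&(h<95)&(s>18)&(v>50))
m=np.zeros((400,640),np.uint8); m[p[:,1].astype(int),p[:,0].astype(int)]=1
near=line(s,[(x,np.nonzero(m[:,x])[0].max()+.5) for x in range(215,425,3)])
left=line(s,[(np.nonzero(m[y])[0].min()-.5,y) for y in range(25,190,3)])
right=line(s,[(np.nonzero(m[y])[0].max()+.5,y) for y in range(25,190,3)])
nl,nr=X(near,left),X(near,right); y=(nl-nr)/np.linalg.norm(nl-nr); x=np.array([y[1],-y[0]])
print("board",(nl+nr)/2+.11*x,np.degrees(np.arctan2(x[1],x[0])),np.linalg.norm(nl-nr), [np.degrees(np.arctan(L[1]/L[0])) for L in(near,left,right)])
for nm,a,z,c in (("toggle",(200,278,80,115),.011,lambda h,s,v:(s>100)&(h<25)),("button",(360,420,65,125),.012,lambda h,s,v:(h<20)|(h>160)),
  ("sq",(205,265,14,60),.010,lambda h,s,v:v<45),("rnd",(365,422,14,60),.010,lambda h,s,v:v<45),("cream",(585,615,208,238),.006,lambda h,s,v:s>45),
  ("gaugebar",(35,70,75,165),.005,lambda h,s,v:s>45)):
    p=seg(s,*a,c); rc=cv2.minAreaRect(p); e=cv2.fitEllipse(cv2.convexHull(p)); W=px2w(s,[rc[0],e[0],((p[:,0].min()+p[:,0].max())/2,p[:,1].mean())],z)
    print(nm,len(p),rc,"W",W[:,:2].ravel(),"B",w2b(W).ravel())
    if nm in("toggle","gaugebar"): print(px2w(s,cv2.boxPoints(rc),z)[:,:2])
E
```

```text
board [ 0.55   -0.0292] 8.185125 0.2681031 [np.float32(-81.81487), np.float32(8.426646), np.float32(8.16151)]
toggle 973 ((238.0, 97.5), (19.0, 58.0), 90.0) W [0.5384 0.0504 0.5386 0.0499 0.5386 0.0504] B [0.0001 0.0802 0.0002 0.0797 0.0003 0.0802]
[[0.5439 0.0809]
 [0.5518 0.0218]
 [0.533  0.0197]
 [0.5249 0.0796]]
button 1137 ((389.5, 95.5), (37.0, 37.0), 90.0) W [ 0.5624 -0.103   0.5623 -0.1028  0.5623 -0.103 ] B [ 0.0017 -0.0751  0.0016 -0.0748  0.0017 -0.0751]
sq 751 ((234.5, 33.0), (34.0, 45.0), 90.0) W [0.5999 0.0597 0.5998 0.0592 0.5977 0.0595] B [0.0622 0.0806 0.062  0.0801 0.06   0.0807]
rnd 611 ((393.0, 33.5), (35.0, 42.0), 90.0) W [ 0.6216 -0.0956  0.6264 -0.0946  0.6217 -0.0955] B [ 0.0614 -0.0762  0.0662 -0.0759  0.0615 -0.0762]
cream 230 ((598.5, 222.0), (16.0, 17.0), 90.0) W [ 0.4611 -0.3854  0.4606 -0.3853  0.4606 -0.3856] B [-0.1392 -0.3399 -0.1396 -0.3398 -0.1396 -0.34  ]
gaugebar 1088 ((51.552833557128906, 113.6150894165039), (14.496576309204102, 78.21892547607422), 3.416588068008423) W [0.4961 0.2569 0.5038 0.2553 0.4974 0.2557] B [-0.0121  0.2907 -0.0047  0.2879 -0.011   0.2893]
[[0.4513 0.2712]
 [0.5376 0.2609]
 [0.5384 0.2441]
 [0.4525 0.2534]]
```

```bash
python3 - <<'E'
from h import *
pick([.4606,-.3856],90,.0018,12)
place(b2w([.0012,-.0752]),8.27,.0018+.0125)
pick([.5166,.2555],-6.3,.0015,30)
place(b2w([-.055,0]),98.27,.0015+.0045)
pick([.4498,.3735],90,.004,20)
place(b2w([0,.0]),143.27,.004+.0045)
p=b2w([-.10,0]); r.reach([*p,.42],[180,0,8.27]); r.wait(.3); snap("wrist","c2"); rep("end")
E
```

```text
at clk 23.7 [ 0.4608 -0.3852  0.1839] yaw 90.0 open 0.0879 F 0.0 [1.5397 0.534  0.1959]
grip clk 24.8 [ 0.4606 -0.3856  0.1838] yaw 90.0 open 0.0209 F 12.0 [ 0.0698 -0.442   0.0471]
lift clk 25.4 [ 0.4605 -0.3855  0.2827] yaw 90.0 open 0.0212 F 12.0 [-0.3932 -0.4564 -0.7723]
down clk 28.0 [ 0.562  -0.1034  0.1965] yaw 8.3 open 0.0215 F 12.0 [ 0.4604  0.231  -0.2572]
up clk 29.7 [ 0.5617 -0.1032  0.2952] yaw 8.3 open 0.0877 F 0.0 [ 0.8541 -1.1258 -0.3632]
at clk 31.7 [0.517  0.2547 0.1832] yaw -6.4 open 0.0876 F 0.0 [0.3039 0.2215 0.0826]
grip clk 32.8 [0.5166 0.2555 0.1835] yaw -6.3 open 0.0150 F 30.0 [ 0.2135 -0.0143 -0.2629]
lift clk 33.5 [0.5164 0.2554 0.2823] yaw -6.3 open 0.0152 F 30.0 [-0.5566  0.6    -1.8644]
down clk 36.4 [ 0.4956 -0.0369  0.1881] yaw 98.3 open 0.0157 F 29.9 [ 0.4847  0.1863 -1.2569]
up clk 38.2 [ 0.4953 -0.0369  0.2869] yaw 98.3 open 0.0877 F 0.0 [-0.32    0.3609 -0.9375]
at clk 40.4 [0.4502 0.3729 0.186 ] yaw 89.9 open 0.0879 F 0.0 [-0.4319 -0.2066  0.4063]
grip clk 41.2 [0.4498 0.3735 0.186 ] yaw 90.0 open 0.0352 F 20.0 [ 0.5031  0.2624 -0.7323]
lift clk 41.9 [0.4496 0.3734 0.2849] yaw 90.0 open 0.0351 F 20.0 [-0.5705  0.294  -1.2252]
down clk 44.3 [ 0.5502 -0.0289  0.1914] yaw 143.3 open 0.0356 F 20.0 [ 0.2406 -0.8459 -1.2496]
up clk 45.9 [ 0.5497 -0.029   0.2894] yaw 143.3 open 0.0877 F 0.0 [-0.2561 -0.1416  0.75  ]
end clk 48.2 [ 0.451  -0.0434  0.4199] yaw 8.3 open 0.0879 F 0.0 [-0.1096 -0.2779  0.3554]
```

View pics/c2.png

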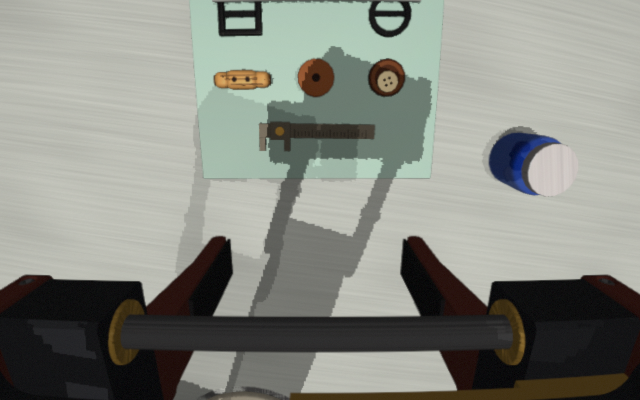

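c2: everything is in place, but the cream button (387,82) looks low against the brown one (386,77). I'll measure it and view an enlarged crop.

```bash
python3 - <<'E'
from h import *
p=b2w([-.06,-.0752]); r.reach([*p,.32],[180,0,8.27]); r.wait(.3); s=snap("wrist","c3"); rep("")
X0=np.r_[b2w([.0,-.0752]),.012]; u=w2px(s,X0)[0].astype(int); print(u)
a,b=max(u[0]-140,0),max(u[1]-80,0); c=s["frame"][b:b+200,a:a+280,::-1]; print("crop origin",a,b)
cv2.imwrite("pics/c3c.png",cv2.resize(c,None,fx=2.5,fy=2.5,interpolation=cv2.INTER_CUBIC))
E
```

```text
clk 49.1 [ 0.5013 -0.1115  0.3214] yaw 8.3 open 0.0879 F 0.0 [ 0.8594  0.2209 -0.3708]
[316 123]
crop origin 176 43
```

View pics/c3c.png

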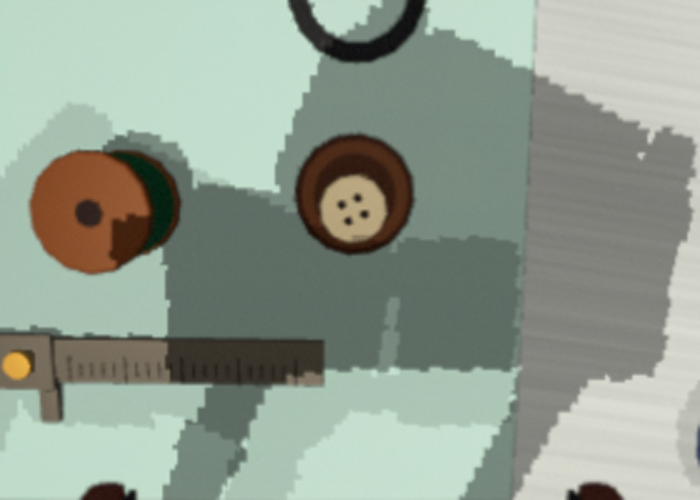

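The crop shows the cream button lying flat at crop (353,208), toward the near side of the brown one at crop (355,193). I'll work out the offset.

```bash
python3 - <<'E'
from h import *
s=load("c3"); f=lambda x,y:(176+x/2.5-.3,43+y/2.5-.3)
for n,p,z in(("cream",(353,208),.018),("brown",(355,193.5),.012),("spool top",(90.5,212),.052),("gauge -x end",(324,363),.009),("cream top edge",(353,174),.018),("cream bot",(353,242),.018),("brown top edge",(355,134),.012),("brown bot",(355,253),.012)):
    print(n,w2b(px2w(s,[f(*p)],z))[0])
s=load("c2")
p=seg(s,255,380,122,140,lambda h,s,v:(h<50)&(s>25)); rc=cv2.minAreaRect(p); print(rc,w2b(px2w(s,cv2.boxPoints(rc),.008)))
print("spool",w2b(px2w(s,[(316,77)],.052)), "gauge bar ends mid", w2b(px2w(s,[(266,131),(375,132)],.008)))
E
```

```text
cream [-0.0018 -0.0753]
brown [ 0.0025 -0.076 ]
spool top [-0.0004  0.0001]
gauge -x end [-0.0557 -0.0652]
cream top edge [ 0.009  -0.0753]
cream bot [-0.0127 -0.0753]
brown top edge [ 0.0215 -0.076 ]
brown bot [-0.017 -0.076]
((316.5, 130.5), (17.0, 115.0), 90.0) [[-0.0454  0.064 ]
 [-0.0455 -0.0643]
 [-0.0644 -0.0651]
 [-0.0642  0.0648]]
spool [[-0.0006  0.0003]] gauge bar ends mid [[-0.0554  0.0566]
 [-0.0565 -0.0659]]
```

```bash
python3 - <<'E'
from h import *
pick(b2w([-.0018,-.0755]),98.27,.0140,12,.02)
place(b2w([.0020,-.0757]),98.27,.0145,.10) if 0 else None
q=b2w([.0020,-.0757]); r.servo_line([*q,.182+.034],speed=.05); r.servo_line([*q,.182+.0144],speed=.05); r.wait(.3); rep("down"); r.let_go(); r.servo_line([*q,.30],speed=.15)
p=b2w([-.06,-.0752]); r.reach([*p,.32],[180,0,8.27]); r.wait(.3); s=snap("wrist","c4"); rep("")
cv2.imwrite("pics/c4c.png",cv2.resize(s["frame"][43:243,176:456,::-1],None,fx=2.5,fy=2.5,interpolation=cv2.INTER_CUBIC))
E
```

```text
at clk 51.1 [ 0.559  -0.104   0.1961] yaw 98.2 open 0.0881 F 0.0 [-0.4942  0.1484  0.3544]
grip clk 52.2 [ 0.559 -0.104  0.196] yaw 98.3 open 0.0211 F 12.0 [ 0.8127  0.2847 -0.3883]
lift clk 52.4 [ 0.5596 -0.1041  0.2177] yaw 98.3 open 0.0212 F 12.0 [ 0.1574  0.1507 -0.0555]
down clk 53.5 [ 0.5628 -0.1036  0.1966] yaw 98.3 open 0.0212 F 12.0 [-0.6295  0.2517 -0.8258]
 clk 57.2 [ 0.5014 -0.112   0.3199] yaw 8.3 open 0.0878 F 0.0 [0.0145 0.5028 0.6138]
```

View pics/c4c.png

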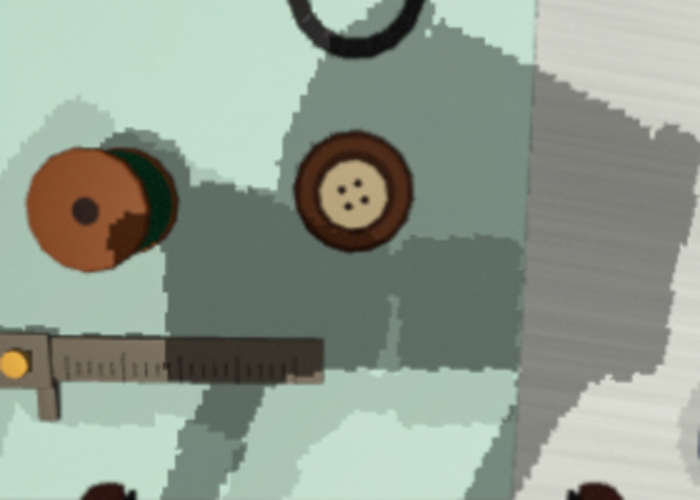

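The cream button (crop 354,194) is now centred on the brown one (354,191), with nothing else disturbed and the arm clear. Handing in.

```bash
python3 -c "
from station import r
print(r.hand_in())"
```

```text
the job is handed in; nothing more can be done
None
```

The job is done and handed in at about 57 s: by my camera measurements all five trimmings lie within about 3 mm of where you asked, and the jar and pin dish were not handled; I placed the gauge before the spool so the fingers had room to open.

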